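Proof-pull a blood tube cap

ROBOT

A 6-joint arm with a two-finger parallel gripper is mounted at the origin on a cart in front of the work surface, level with it; the furniture and walls round the work are solid. World frame = base frame: x ahead of the robot, y to its left, z up, the work surface at z = 0. Lengths are in m, angles in rad, forces in N, time in s.
With the tool pointing down it reaches from about 0.275 to 0.75 m from the base axis. Payload 10.2 kg.
Tool frame: the origin (TCP) lies midway between the tips of the shut fingers; the grasp point (between the pads) lies 19 mm behind it; x points along the fingers, y is the direction in which the jaws open and shut, and the axes are right-handed (so a half turn about x gives the same grasp; the last joint's range is limited). The gripper opens to 88 mm and grips with 3 to 60 N. Pads are 18 mm wide; open, the fingers measure 123 mm over their backs; the gripper's body (75 mm by 187 mm) begins 45 mm behind the grasp point.
Start: joints at [1.1, 0.313, 1.498, -0, 1.331, -0.223], TCP at [0.129, 0.509, 0.239] pointing down, gripper open.
Joint ranges: [-2.94, 2.94], [-0.97, 2.17], [0.19, 2.56], [-1.23, 4.37], [0.02, 3.11], [-2.88, 2.88]. Speed limits (rad/s): [2.39, 2.39, 3.01, 3.14, 3.14, 3.14].

INTERFACE

Orientations are given as a unit quaternion [x, y, z, w].
In Python, from cell import arm gives the robot as it stands. The module is installed in compiled form; this text tells all that it offers.
- The arm moves only by the tool send_rows, never from a script. Its argument "commands" is a list of rows, each a list of 4 numbers: the shift along the tool's x, y, z in units of 30 mm (1.0 is 30 mm), then the turn about the tool's x in rad. In form: [[x, y, z, spin], ...]. A call has exactly 5 rows; each row is the pose to reach, as a shift and turn from the pose measured when the call began, along the tool's axes at that moment; what a row does not reach only later rows make up. A row lasts 1/10 s, in which the tool goes at most 50 mm and 8.59 degrees, less where a joint would pass 70% of its speed; a pose out of reach is approached as far as the arm can. A call with a gripper value outside its range is refused whole. "hand" is the closure, from 0 (fully open) to 1 (shut), set as the call begins (left out, the last holds). The fingers move at their own pace and stop on an object; "squeeze" is the grip in N (left out, the last holds). Time passes only in rows, so rows that repeat a pose let the fingers close, or fill a call up. It gives the time, the measured TCP pose, the force and the opening at its end, in the units of the state.
- arm.observe(): the state, without advancing time (a new reading comes with each control period).
- arm.capture(name): name is "scene" or "side" or "wrist"; returns a dict with "color" (420x560x3 uint8, red, green, blue), "intrinsics" (3x3 intrinsics, pixels), "dist_coeffs" ([k1, k2, p1, p2, k3] as OpenCV has them; the pictures are not rectified), "R" (3x3) and "t" (3): a world point X has camera coordinates R X + t. Camera axes: x right, y down, z forward; pixel columns grow to the right and rows downward; lengths in m; the calibration is good to about 2 mm. A picture is of the moment at which its call begins. There is no depth.
- arm.finish_job(): hands the job in, once; it reports no verdict.
Trained networks look in the newest picture that a camera, given by its name, has taken for a name from the list of things; names that differ only in an ending like _2 or _b are one class to them, and where a whole thing is asked for, a point or a joint stands for the part that bears it (a point fixed in the world has none). Each returns a list of dicts, best first, with "score" (0 to 1); they miss things now and then, are a little off and sometimes report something else, mostly with a low value. They report only what shows in the picture. A call takes as long as a camera call.
- arm.trace(camera, name): "mask" (420x560 bool, what is visible of it) and "rect" ([centre column, centre row, width, height] in pixels, round what is visible of it).
The state is a dict: "time_s": time; "joints": joint angles; "joint_velocities": joint speeds; "effort": joint torques, N m; "position": TCP position; "eef_rot": TCP orientation; "ft_force": force on the tool from outside, world axes, zero at the start; "ft_torque": the same for the moment, N m; "opening": finger opening in m.
Only numpy, scipy, OpenCV 4.12 (cv2) and the standard library are available. Lean on these libraries where they do the work, as an engineer would, in place of code of your own. Each camera call takes 0.05 s, during which the arm holds its last target.

TASK

Check the tube's cap on the bench pull tester: slide the tube carriage fully home by its blue tab so that the purple cap enters the white head, then swing the green lever all the way over to lock it. Then take the black T-handle, pull it out against its spring until the orange pointer stands in the red band, without pulling past the band, and finish still holding it there: do not let go. Leave the amber bottle, the rubber stamp and the timer where they stand.

Things in the scene. Friction and masses are not known exactly. Their poses are not given: they have to be found in the camera images.
- tester: The cap pull tester, fixed on the desk: grey base plate 100 mm (its x) by 400 mm (its y), top 14 mm above the desk, with a white head 74 (x) x 60 (y) x 58 mm high at its middle, the head's top 72 mm above the desk. Origin: centre of the underside, on the desk. z up; its y axis runs along the machine, +y towards the tube carriage, -y towards the pull handle. The whole machine turns about the vertical by up to 0.25 rad from start to start
- carriage (a joint): Slide of the aluminium tube carriage (with a purple-capped tube lying on it) along the tester's -y, in m: 0 fully out, 0.055 fully home (hard stop, cap inside the head). It starts 0 to 20 mm in. Friction of about 1.5 N, no spring: it stays where it is left
- carriage_tab (a point): Centre of the blue upright tab's upper part at the carriage's outer end. The tab is 12 mm thick (tester y) and 36 mm wide (tester x); its top is 15 mm above this point (75 mm above the desk), the carriage plate 33 mm below it. 26 mm of free space between it and the end of the lying tube (the tube is 18 mm thick, its top 45 mm above the desk), nothing beyond it on the other side
- lock_lever (a joint): Green lever lying on top of the head, hinged about the vertical, in rad: 0 unlocked, pointing along the tester's -x; grows clockwise seen from above to 1.57 (hard stop) locked, pointing along the tester's +y, over the carriage. Starts at 0 to 0.35. Friction of about 0.06 N m holds it where it is left
- lever_knob (a point): Point on the axis of the lever's upright round green knob (16 mm diameter), 6 mm below its top and 21 mm above the lever's arm; 104 mm above the desk; 55 mm from the hinge axis
- lever_hinge (a point): Point on the lever's vertical hinge axis, at the same height as lever_knob
- pull_handle (a joint): Travel of the spring-return T-handle along the tester's -y, in m: 0 at rest (sprung in), 0.048 the stop. Spring of 2.5 N at rest growing by 250 N/m; it springs back when let go
- handle_grip (a point): Centre of the black T-handle's crossbar: a level round bar of 16 mm diameter, 76 mm long along the tester's x, 52 mm above the desk; 67 mm of free space between it and the head at rest, with only the thin pull rod in it (on the bar's middle line)
- pointer_tip (a point): Lower tip of the orange pointer, 3 mm wide, which moves with the pull handle over the white ruler; it lies 56 mm from the crossbar's centre in the tester's +y
- mark: Red rider on the ruler, fixed for the run: its red band is 10 mm wide along the tester's y. Origin at the middle of the band; axes as the tester's. It stands somewhere 16 to 34 mm from the resting pointer in the tester's -y; the pointer is on the mark when its y in this frame is 0
- stain_bottle_mid (a point): Middle of a loose amber bottle with cream label and black cap, 50 mm diameter, 102 mm high, standing behind the tester; to be left alone
- rubber_stamp_mid (a point): Middle of a loose wooden rubber stamp, 46x52 mm, 68 mm high, behind the tester; to be left alone
- timer_mid (a point): Middle of a loose white bench timer, 65x65x20 mm, lying on the robot's side of the tester; to be left alone

How it is judged:
On the way, in this order (a step that is already met when the one before it is completed fails the run):
1. the carriage is fully home, the lever still unlocked and the handle at rest (value of joint carriage above 0.051 m and value of joint lock_lever below 0.7 rad and value of joint pull_handle below 0.006 m), for 0.1 s.
2. the lever is swung over to locked, the carriage home and the handle still at rest (value of joint carriage above 0.051 m and value of joint lock_lever above 1.4 rad and value of joint pull_handle below 0.006 m), for 0.1 s.
3. the handle is held out with the pointer in the red band (value of joint carriage above 0.051 m and value of joint lock_lever above 1.4 rad and contact force between the fingers and tester above 3 N and y of pointer_tip in the frame of mark between -0.006 and 0.006 m), for 0.3 s.
At the end, for the whole second after the job is handed in: The carriage is home (within 4 mm of its stop), the lever locked (1.40 rad or more), and the fingers hold the pull handle out (3 N or more on the tester), at rest, with the pointer within 6 mm of the red band's middle; the bottle, stamp and timer are within 20 mm of where they stood (all of step 3 and velocity of joint pull_handle between -0.01 and 0.01 m/s and distance of each of stain_bottle_mid, rubber_stamp_mid, timer_mid from where it was at the start of the episode below 0.02 m); the arm keeps its last pose, push and grip.
It fails at once if the handle is pulled past the red band (pointer more than 10 mm beyond its middle) (y of pointer_tip in the frame of mark below -0.01 m).
It fails at once if the amber bottle with the black cap is shifted by more than 20 mm or tipped over (distance of stain_bottle_mid from where it was at the start of the episode above 0.02 m or angle between stain_bottle_mid's own z axis and vertical above 0.4 rad).
It fails at once if the rubber stamp is shifted by more than 20 mm or tipped over (distance of rubber_stamp_mid from where it was at the start of the episode above 0.02 m or angle between rubber_stamp_mid's own z axis and vertical above 0.4 rad).
It fails at once if the timer is shifted by more than 20 mm or tipped over (distance of timer_mid from where it was at the start of the episode above 0.02 m or angle between timer_mid's own z axis and vertical above 0.4 rad).
It also fails if it takes over 50 s, if anything falls off the work surface, if the arm or the gripper's body presses on something with over 40 N, if the wrist force passes 120 N, or if a joint passes its speed limit or range.

## Working session

There is one attempt and no reset: what is moved stays moved. The work goes in short steps, Python scripts to look and compute and a tool call to move; the robot and the scene stay as the last step left them, time stands still between calls to the robot, and variables do not carry over. Pictures are saved under pics/ and viewed, and the job is handed in when it is done.

Besides the shell and the picture viewer there is one more tool, called after ">>>" by a JSON object that holds its "method" and its "body", one argument or row to a line. send_rows: Moves the arm, as the interface text tells. Its arguments: {"type":"object","properties":{"commands":{"type":"array","items":{"type":"array","items":{"type":"number"}}},"hand":{"type":"number"},"squeeze":{"type":"number"}},"required":["commands"]}

```bash
mkdir -p pics; python3 - <<'E'
from cell import arm
import cv2
s=arm.observe()
for k,v in s.items(): print(k,v)
for c in ["scene","side","wrist"]:
    r=arm.capture(c); cv2.imwrite(f"pics/{c}0.png",r["color"][:,:,::-1]); print(c,r["R"],r["t"],r["intrinsics"],r["dist_coeffs"])
E
```

```text
time_s 0.0
joints [ 1.09961522e+00  3.13410022e-01  1.49840939e+00  1.36913782e-05
  1.33101669e+00 -2.23403008e-01]
joint_velocities [ 0.00033526 -0.00128785 -0.0017601  -0.00048174 -0.00013562  0.00102151]
effort [ 1.32266828e-04 -4.02209902e+01 -2.52272987e+01  6.94591273e-02
  3.52316292e-02 -1.14184986e-04]
position [0.12865389 0.50874264 0.23819196]
eef_rot [ 0.08696821  0.70184098 -0.08779177  0.70153288]
ft_force [ 0.05393381 -0.29023306  0.24619799]
ft_torque [-0.01151245  0.00832513  0.02522696]
opening 0.0879793889063099
scene [[ 0.78125243 -0.62400066  0.01636537]
 [-0.37140769 -0.48575664 -0.79126279]
 [ 0.50169809  0.61209775 -0.6112572 ]] [-0.41167305  0.25890364  0.6976315 ] [[434.76984305   0.         274.32248856]
 [  0.         434.76984305 204.78148278]
 [  0.           0.           1.        ]] [-0.10794608  0.          0.          0.          0.        ]
side [[-0.90373355 -0.42797969  0.0099527 ]
 [-0.2866621   0.58772937 -0.75657057]
 [ 0.31794735 -0.68659127 -0.65383631]] [0.49524046 0.20163098 0.75932705] [[486.00783812   0.         282.74539165]
 [  0.         486.00783812 203.69345085]
 [  0.           0.           1.        ]] [-0.17554168  0.          0.          0.          0.        ]
wrist [[ 0.2448297   0.96956484 -0.00156302]
 [ 0.93110261 -0.23466724  0.2792476 ]
 [ 0.27038187 -0.06982344 -0.96021786]] [-0.52430753 -0.03926748  0.39012897] [[305.46519718   0.         279.1051674 ]
 [  0.         305.46519718 209.51029581]
 [  0.           0.           1.        ]] [-0.04417234  0.          0.          0.          0.        ]
```

View pics/scene0.png

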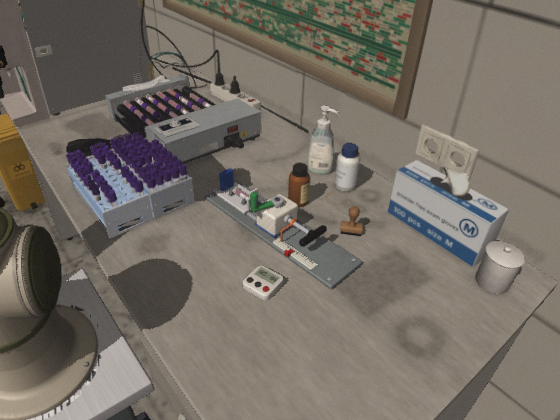

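View pics/side0.png

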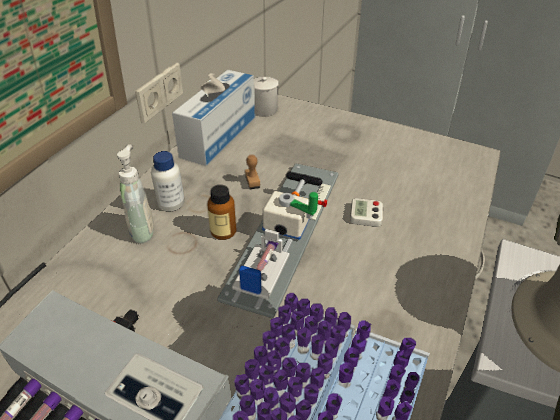

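View pics/wrist0.png

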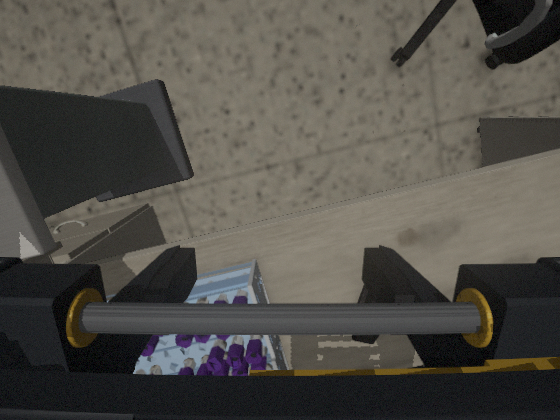

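The scene view has the tab at about (227,180), the head at (277,214), the handle bar at (313,235) and the red rider at (289,252). The side view has the tab at (250,278), the knob at (313,201) and the bar at (304,178). Next I trace these in both cameras.

```bash
cat > h.py <<'E'
from cell import arm
import numpy as np, cv2
def und(c,uv):
    return cv2.undistortPoints(np.array(uv,float).reshape(-1,1,2),c["intrinsics"],np.array(c["dist_coeffs"],float)).reshape(-1,2)
def tri(cs,uvs):
    A=[]
    for c,uv in zip(cs,uvs):
        x,y=und(c,[uv])[0]; P=np.hstack([c["R"],np.array(c["t"]).reshape(3,1)])
        A+= [x*P[2]-P[0], y*P[2]-P[1]]
    A=np.array(A); return np.linalg.lstsq(A[:,:3],-A[:,3],rcond=None)[0]
def onz(c,uv,z):
    x,y=und(c,[uv])[0]; R=np.array(c["R"]);d=R.T@np.array([x,y,1]); o=-R.T@np.array(c["t"]).ravel()
    return o+d*(z-o[2])/d[2]
def proj(c,X):
    return cv2.projectPoints(np.array(X,float).reshape(-1,1,3),cv2.Rodrigues(np.array(c["R"]))[0],np.array(c["t"],float),c["intrinsics"],np.array(c["dist_coeffs"],float))[0].reshape(-1,2)
E
python3 - <<'E'
from h import *
import pickle
cs={n:arm.capture(n) for n in["scene","side"]}
pickle.dump(cs,open("c0.pkl","wb"))
T={}
for n in ["tester","carriage_tab","lever_knob","lock_lever","handle_grip","pull_handle","pointer_tip","mark","stain_bottle_mid","rubber_stamp_mid","timer_mid","carriage"]:
    u=[]
    for c in cs:
        r=arm.trace(c,n)
        if r:
            T[c,n]=r[0]["mask"]
            m=np.argwhere(r[0]["mask"]); ce=m.mean(0)[::-1]; u.append(ce); print(n,c,round(r[0]["score"],2),ce.round(1),np.round(r[0]["rect"],1))
    if len(u)==2: print("   ",tri(list(cs.values()),u).round(4))
pickle.dump(T,open("t0.pkl","wb"))
for c in cs:
    im=cs[c]["color"][:,:,::-1]
    o=(180,160,200,140) if c=="scene" else (200,150,160,170)
    x,y,w,h=o; cv2.imwrite(f"pics/{c}1.png",cv2.resize(im[y:y+h,x:x+w],None,fx=4 if c=="scene" else 3.5,fy=4 if c=="scene" else 3.5,interpolation=cv2.INTER_CUBIC))
E
```

```text
tester scene 0.81 [283.4 229.3] [284.1 226.9 156.7 123.6]
tester side 0.86 [278.6 241.3] [277.1 240.7 121.8 155.4]
    [ 0.5567  0.0142 -0.0212]
carriage_tab scene 0.66 [235.1 192. ] [238.6 191.1  47.   48.1]
carriage_tab side 0.55 [261.6 266.9] [259.8 263.3  58.9  69. ]
    [0.5204 0.1389 0.0369]
lever_knob scene 0.86 [264.8 202.6] [267.9 204.4  33.7  17.7]
lever_knob side 0.87 [300.9 203.3] [297.8 206.2  36.5  24.1]
    [0.5085 0.0125 0.0856]
lock_lever scene 0.84 [264.2 202.4] [267.2 203.1  31.6  25.1]
lock_lever side 0.72 [300.  202.8] [298.6 204.3  39.9  20.3]
    [0.5089 0.0135 0.0862]
handle_grip side 0.7 [303.  180.4] [304.5 183.4  34.7  24.5]
pull_handle scene 0.85 [307.8 231.9] [307.8 231.8  39.4  26.7]
pull_handle side 0.83 [302.3 180.2] [305.6 183.7  34.4  26. ]
    [ 0.5458 -0.0852  0.0539]
pointer_tip scene 0.86 [307.6 231.7] [307.4 233.4  39.7  22.4]
pointer_tip side 0.56 [303.1 180.3] [306.8 183.8  34.4  20.3]
    [ 0.5446 -0.0853  0.0547]
mark scene 0.75 [351.9 223.3] [351.9 220.7  18.2  33.3]
mark side 0.6 [322.2 202.5] [323.4 202.6  11.2   5.8]
    [ 0.562  -0.1221  0.036 ]
stain_bottle_mid scene 0.57 [299.  184.3] [299.4 185.7  18.4  42.7]
stain_bottle_mid side 0.64 [221.5 212.3] [223.  208.4  26.4  56.3]
    [0.6466 0.0589 0.0476]
rubber_stamp_mid scene 0.95 [351.5 223.5] [351.4 221.8  22.1  29.7]
rubber_stamp_mid side 0.61 [251.5 172.3] [252.9 172.8  17.5  33.6]
    [ 0.667  -0.0986  0.0235]
timer_mid scene 0.86 [262.9 282.6] [263.4 282.9  45.5  40.9]
timer_mid side 0.9 [366.1 212.1] [367.4 212.1  33.2  25.5]
    [ 0.4148 -0.1046  0.0064]
carriage scene 0.9 [235.5 192. ] [240.1 190.3  46.   48. ]
carriage side 0.96 [262.  266.4] [260.5 263.3  55.4  71.4]
    [0.5205 0.1376 0.0373]
```

View pics/scene1.png

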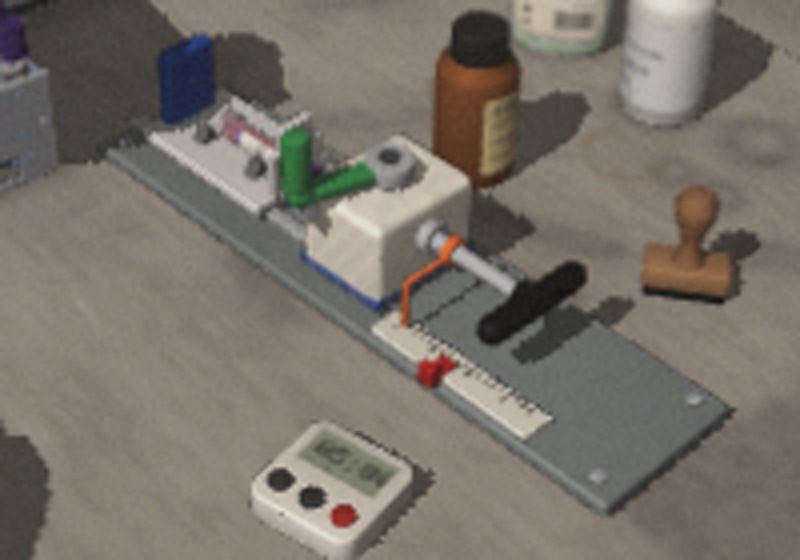

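View pics/side1.png

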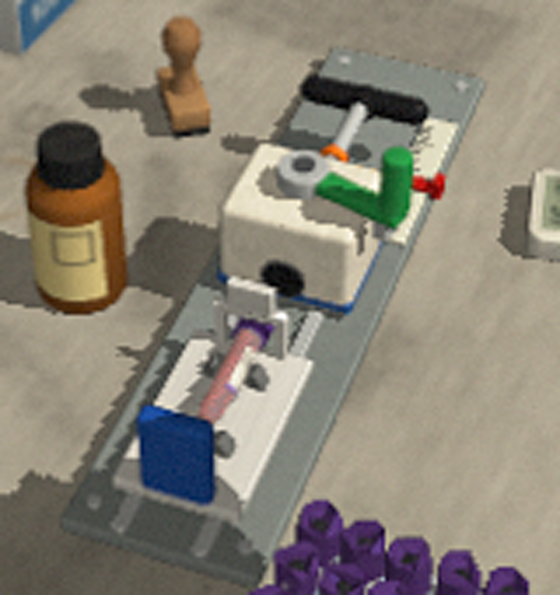

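```bash
cat > fit.py <<'E'
from h import *
import pickle
from scipy.optimize import least_squares
cs=pickle.load(open("c0.pkl","rb"))
def S(u,v): return ("scene",180+(u+.5)/4-.5,160+(v+.5)/4-.5)
def D(u,v): return ("side",200+(u+.5)/3.5-.5,150+(v+.5)/3.5-.5)
# params x,y,yaw,ytab,lever
def mod(p):
    x,y,a,yt,q,hx,hy=p
    L={}
    L["pc--"]=(-.05,-.2,.014);L["pc+-"]=(.05,-.2,.014);L["pc-+"]=(-.05,.2,.014)
    L["pc++"]=(.05,.2,.014)
    L["barm"]=(-.038,-.105,.052);L["barp"]=(.038,-.105,.052)
    L["tabc"]=(0,yt+.006,.060)
    L["tabtop"]=(0,yt+.0,.075)
    L["knobtop"]=(hx-.055*np.cos(q),hy+.055*np.sin(q),.110)
    L["hinge"]=(hx,hy,.085)
    R=np.array([[np.cos(a),-np.sin(a),0],[np.sin(a),np.cos(a),0],[0,0,1]])
    return {k:R@np.array(v)+[x,y,0] for k,v in L.items()}
obs=[("pc--",S(603,502)),("pc+-",S(733,406)),("pc-+",S(107,150)),
("pc+-",D(333,50)),("pc--",D(483,80)),("pc++",D(62,520)),("pc-+",D(258,578)),
("barm",S(487,330)),("barp",S(573,275)),("barm",D(418,108)),("barp",D(312,88)),
("tabtop",S(187,50)),("tabtop",D(180,413)),
("knobtop",S(296,134)),("knobtop",D(398,154)),("hinge",S(391,158)),("hinge",D(302,166))]
def res(p):
    m=mod(p); return np.concatenate([proj(cs[o[0]],m[k])[0]-o[1:] for k,o in obs])
if __name__=="__main__":
    r=least_squares(res,[.53,.02,.11,.15,.2,0,0],loss="soft_l1")
    print(r.x.round(4))
    for (k,o),e in zip(obs,res(r.x).reshape(-1,2)): print(k,o[0],e.round(1))
    for k,v in mod(r.x).items(): print(k,v.round(4))
    x,y,a=r.x[:3]
    R=np.array([[np.cos(a),-np.sin(a)],[np.sin(a),np.cos(a)]])
    def tl(X): return R.T@(np.array(X)[:2]-[x,y])
    for n,o in [("ptr",S(404,322)),("ptr",D(385,228)),("red",S(432,372)),("red2",S(448,362)),]:
        for z in (.016,.022): print(n,z,tl(onz(cs[o[0]],o[1:],z)).round(4))
E
python3 fit.py
```

```text
[ 5.375e-01  8.100e-03  1.012e-01  1.684e-01  2.360e-01  1.400e-03
 -4.000e-04]
pc-- scene [0.4 0.6]
pc+- scene [-0.6 -1.1]
pc-+ scene [-3.3 -2.3]
pc+- side [-0.3 -2.1]
pc-- side [ 0.7 -1.1]
pc++ side [-0.7 -0.6]
pc-+ side [0.7 0.2]
barm scene [-1.6  1.5]
barp scene [ 1.7 -1.9]
barm side [3.  1.4]
barp side [-3.1 -1. ]
tabtop scene [-0.3 -1. ]
tabtop side [-0.1 -0.5]
knobtop scene [0.6 4. ]
knobtop side [-0.2  3.3]
hinge scene [-0.3 -0.2]
hinge side [-0.  -0.4]
pc-- [ 0.508  -0.1959  0.014 ]
pc+- [ 0.6075 -0.1858  0.014 ]
pc-+ [0.4676 0.202  0.014 ]
pc++ [0.567  0.2122 0.014 ]
barm [ 0.5103 -0.1002  0.052 ]
barp [ 0.5859 -0.0925  0.052 ]
tabc [0.5199 0.1816 0.06  ]
tabtop [0.5205 0.1756 0.075 ]
knobtop [0.4845 0.0152 0.11  ]
hinge [0.539  0.0078 0.085 ]
ptr 0.016 [-0.0297 -0.0445]
ptr 0.022 [-0.0345 -0.049 ]
ptr 0.016 [-0.0333 -0.0429]
ptr 0.022 [-0.035  -0.0365]
red 0.016 [-0.0462 -0.0812]
red 0.022 [-0.0508 -0.0854]
red2 0.016 [-0.0349 -0.0818]
red2 0.022 [-0.0396 -0.0859]
```

```bash
python3 - <<'E'
from fit import *
def T(a,b): return tri([cs["scene"],cs["side"]],[a[1:],b[1:]]).round(4)
print("knob",T(S(296,134),D(398,154)))
print("hinge",T(S(391,158),D(302,166)))
print("bar-",T(S(487,330),D(418,108)),"bar+",T(S(573,275),D(312,88)))
print("ptr",T(S(404,322),D(385,228)))
print("red",T(S(430,370),D(436,185)))
print("bolts", T(S(694,398),D(344,60)),T(S(597,475),D(462,85)))
E
```

```text
knob [0.4841 0.0169 0.1191]
hinge [0.5392 0.0077 0.0842]
bar- [ 0.5159 -0.0997  0.0532] bar+ [ 0.5797 -0.0938  0.0508]
ptr [ 0.5106 -0.0393  0.0157]
red [ 0.4958 -0.0794  0.0207]
bolts [ 0.5937 -0.1727  0.0142] [ 0.5178 -0.1803  0.0146]
```

```bash
cat >> h.py <<'E'
from scipy.spatial.transform import Rotation as Rot
TO=np.array([.5375,.0081]); TA=.1012
def tw(x,y): 
    c,s=np.cos(TA),np.sin(TA); return np.array([TO[0]+c*x-s*y,TO[1]+s*x+c*y])
def tl(X):
    c,s=np.cos(TA),np.sin(TA); d=np.array(X)[:2]-TO; return np.array([c*d[0]+s*d[1],-s*d[0]+c*d[1]])
def go(x,y,z,jaw=None):
    """target TCP in tester x,y ; jaw = jaw-axis angle rel. tester x"""
    s=arm.observe(); R=Rot.from_quat(s["eef_rot"]).as_matrix()
    p=tw(x,y); d=np.array([*p,z])-s["position"]; sh=R.T@d/.03
    a0=np.arctan2(R[1,1],R[0,1]); out="shift %s"%sh.round(3)
    if jaw is not None:
        da=(jaw+TA-a0+np.pi/2)%np.pi-np.pi/2; sx=-da  # tool x down
        out+=" spin %.3f (alt %.3f)"%(sx, sx-np.sign(sx)*np.pi)
    print("now",np.r_[tl(s["position"]),s["position"][2]].round(4),"jawrel",round(a0-TA,3),"xax",R[:,0].round(3),"f",np.round(s["ft_force"],1),"open",round(s["opening"],4),"t",s["time_s"],"q6",round(s["joints"][5],2)); print(out)
E
python3 - <<'E'
from h import *
import pickle
go(0,.23,.2,0)
go(0,.23,.2,np.pi/2)
cs=pickle.load(open("c0.pkl","rb"))
for uv in [(290,300),(330,310),(408,342),(265,385)]: print(uv,onz(cs["side"],uv,.1).round(3),onz(cs["side"],uv,.13).round(3))
for uv in [(120,150),(185,165),(190,205),(75,145)]: print(uv,onz(cs["scene"],uv,.1).round(3),onz(cs["scene"],uv,.0).round(3))
E
```

```text
now [-0.356   0.5396  0.2387] jawrel 1.222 xax [-0. -0. -1.] f [ 0.1 -0.1 -0.2] open 0.088 t 1.45 q6 -0.22
shift [ 1.291 -5.64  14.681] spin 1.222 (alt -1.920)
now [-0.356   0.5396  0.2387] jawrel 1.222 xax [-0. -0. -1.] f [ 0.1 -0.1 -0.2] open 0.088 t 1.45 q6 -0.22
shift [ 1.291 -5.64  14.681] spin -0.349 (alt 2.793)
(290, 300) [0.431 0.225 0.1  ] [0.422 0.247 0.13 ]
(330, 310) [0.374 0.218 0.1  ] [0.368 0.239 0.13 ]
(408, 342) [0.261 0.223 0.1  ] [0.261 0.245 0.13 ]
(265, 385) [0.403 0.358 0.1  ] [0.396 0.372 0.13 ]
(120, 150) [0.347 0.38  0.1  ] [0.399 0.554 0.   ]
(185, 165) [0.44  0.222 0.1  ] [0.509 0.367 0.   ]
(190, 205) [0.373 0.084 0.1  ] [0.43  0.203 0.   ]
(75, 145) [0.265 0.475 0.1  ] [0.302 0.668 0.   ]
```

>>> {"method": "send_rows", "body": {
  "commands": [
    [0,-1.1,2.9,-0.07],
    [0,-2.2,5.8,-0.14],
    [0,-3.3,8.7,-0.21],
    [0,-4.4,11.6,-0.28],
    [0.5,-5.6,14.6,-0.35]
  ],
  "hand": 1,
  "squeeze": 20
}}

```text
time_s: 1.95
position: [0.3349, 0.3641, 0.2364]
eef_rot: [-0.037, 0.706, 0.037, 0.706]
ft_force: [0.3, 0.1, -0.4]
opening: 0.0504
```

```bash
python3 -c "
from h import *
import numpy as np
go(0,.225,.15,np.pi/2)"
```

```text
now [-0.1656  0.3747  0.2364] jawrel 1.575 xax [ 0.001  0.001 -1.   ] f [ 0.3  0.1 -0.4] open 0.0504 t 1.95 q6 -1.09
shift [ 2.882 -5.013  5.496] spin 0.004 (alt -3.138)
```

>>> {"method": "send_rows", "body": {
  "commands": [
    [0,-1.2,1.3,0],
    [0,-2.4,2.6,0],
    [0.3,-3.6,4.0,0],
    [1.0,-5.0,5.5,0],
    [2.9,-5.0,5.5,0]
  ]
}}

```text
time_s: 2.45
position: [0.5128, 0.235, 0.1711]
eef_rot: [-0.036, 0.703, 0.037, 0.71]
ft_force: [1.4, 1.2, -1.6]
opening: 0.0106
```

```bash
python3 -c "
from h import *
import numpy as np
go(0,.225,.052,np.pi/2)
for c in ['scene','side','wrist']:
    r=arm.capture(c); cv2.imwrite(f'pics/{c}2.png',r['color'][:,:,::-1])
"
```

```text
now [-0.0016  0.2282  0.1711] jawrel 1.572 xax [ 0.009  0.002 -1.   ] f [ 1.4  1.2 -1.6] open 0.0106 t 2.45 q6 -1.45
shift [ 3.97  -0.111  0.017] spin 0.001 (alt -3.141)
```

View pics/wrist2.png

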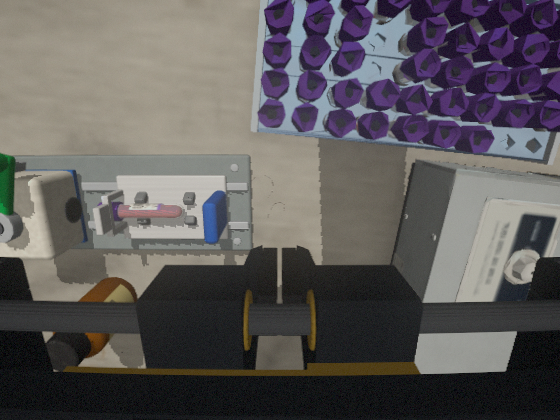

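View pics/scene2.png

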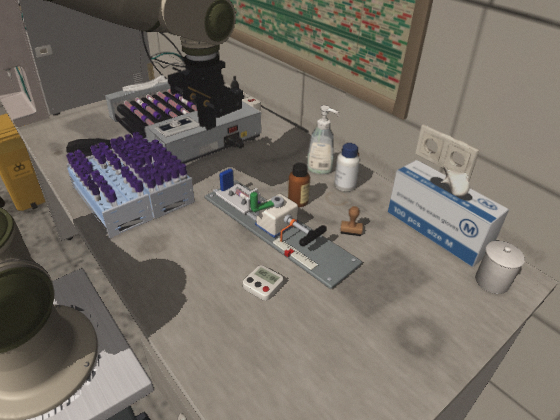

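The wrist view shows the tester plate with the tab at (215,215), just left of the shut fingers at (285,260). A grey mixer box starts at column 405. I need to know how much room there is on that side.

```bash
python3 - <<'E'
from h import *
c=arm.capture("wrist"); d=arm.capture("side"); s=arm.capture("scene")
for uv in [(412,163),(385,270),(462,175),(412,365),(250,252),(250,165),(78,175),(78,230)]: print(uv,[onz(c,uv,z).round(3) for z in (0,.014,.1)])
# check: project TCP
p=arm.observe()["position"]; print(proj(c,p))
for X in [(*tw(-.05,.2),.014),(*tw(.05,.2),.014),(*tw(-.018,.168),.075),(*tw(.018,.168),.075)]: print(proj(c,X))
E
```

```text
(412, 163) [array([0.462, 0.369, 0.   ]), array([0.461, 0.363, 0.014]), array([0.454, 0.325, 0.1  ])]
(385, 270) [array([0.585, 0.366, 0.   ]), array([0.579, 0.36 , 0.014]), array([0.538, 0.322, 0.1  ])]
(462, 175) [array([0.469, 0.425, 0.   ]), array([0.467, 0.417, 0.014]), array([0.459, 0.363, 0.1  ])]
(412, 365) [array([0.715, 0.429, 0.   ]), array([0.702, 0.42 , 0.014]), array([0.626, 0.365, 0.1  ])]
(250, 252) [array([0.579, 0.211, 0.   ]), array([0.572, 0.212, 0.014]), array([0.534, 0.217, 0.1  ])]
(250, 165) [array([0.482, 0.203, 0.   ]), array([0.48 , 0.205, 0.014]), array([0.468, 0.211, 0.1  ])]
(78, 175) [array([0.511, 0.023, 0.   ]), array([0.507, 0.032, 0.014]), array([0.487, 0.089, 0.1  ])]
(78, 230) [array([0.573, 0.018, 0.   ]), array([0.567, 0.027, 0.014]), array([0.53 , 0.085, 0.1  ])]
[[283.29173498 267.15687547]]
[[248.45037034 151.81973813]]
[[250.78332718 247.44020753]]
[[202.50758353 198.99186521]]
[[205.37648817 240.61267055]]
```

View pics/side2.png

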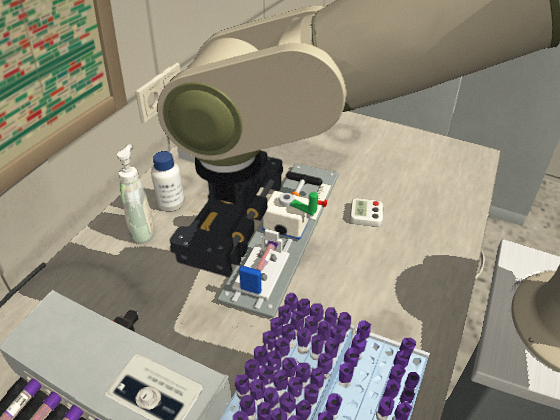

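The box face is at y≈0.365 and the gripper body reaches only to 0.328, so it clears. The tab's projection matches the picture. Descending now.

>>> {"method": "send_rows", "body": {
  "commands": [
    [1.0,0,0,0],
    [2.0,0,0,0],
    [3.0,0,0,0],
    [4.0,0,0,0],
    [4.0,0,0,0]
  ]
}}

```text
time_s: 3.25
position: [0.5069, 0.2392, 0.0496]
eef_rot: [-0.038, 0.706, 0.038, 0.706]
ft_force: [-0.4, 0.3, 0.3]
opening: 0.0006
```

```bash
python3 -c "
from h import *
import numpy as np
go(0,.16,.052,np.pi/2)
r=arm.capture('side'); cv2.imwrite('pics/side3.png',r['color'][:,:,::-1])
r=arm.capture('wrist'); cv2.imwrite('pics/wrist3.png',r['color'][:,:,::-1])
"
```

```text
now [-0.0071  0.233   0.0496] jawrel 1.578 xax [ 0.     0.001 -1.   ] f [-0.4  0.3  0.3] open 0.0006 t 3.25 q6 -1.45
shift [-0.083 -2.434  0.219] spin 0.007 (alt -3.135)
```

View pics/wrist3.png

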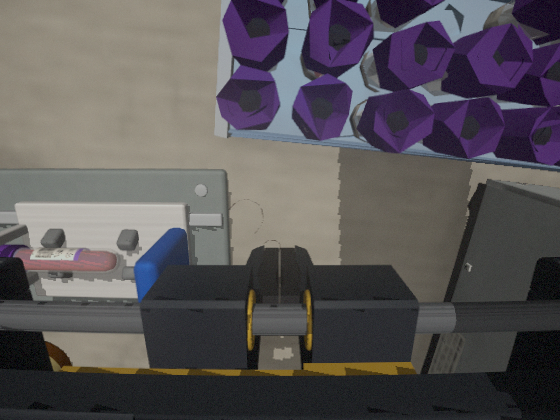

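>>> {"method": "send_rows", "body": {
  "commands": [
    [0,-0.4,0.1,0],
    [0,-0.8,0.2,0],
    [0,-1.2,0.2,0],
    [0,-1.5,0.2,0],
    [0,-1.8,0.2,0]
  ]
}}

```text
time_s: 3.85
position: [0.5212, 0.1854, 0.0533]
eef_rot: [-0.037, 0.704, 0.039, 0.709]
ft_force: [0.7, 1.6, 0.9]
opening: 0.0002
```

>>> {"method": "send_rows", "body": {
  "commands": [
    [0,-0.2,0,0],
    [0,-0.4,0,0],
    [0,-0.6,0,0],
    [0,-0.8,0,0],
    [0,-1.0,0,0]
  ]
}}

```text
time_s: 4.35
position: [0.5236, 0.1615, 0.0536]
eef_rot: [-0.032, 0.703, 0.042, 0.709]
ft_force: [-4.3, 73.2, 4.1]
opening: 0.0002
```

```bash
python3 -c "
from h import *
import numpy as np
go(0,.13,.052,np.pi/2)
r=arm.capture('side'); cv2.imwrite('pics/side4.png',r['color'][:,:,::-1])
r=arm.capture('wrist'); cv2.imwrite('pics/wrist4.png',r['color'][:,:,::-1])
"
```

```text
now [0.0017 0.154  0.0536] jawrel 1.574 xax [ 0.007  0.015 -1.   ] f [-4.3 73.2  4.1] open 0.0002 t 4.35 q6 -1.61
shift [ 0.042 -0.8   -0.058] spin 0.003 (alt -3.139)
```

View pics/wrist4.png

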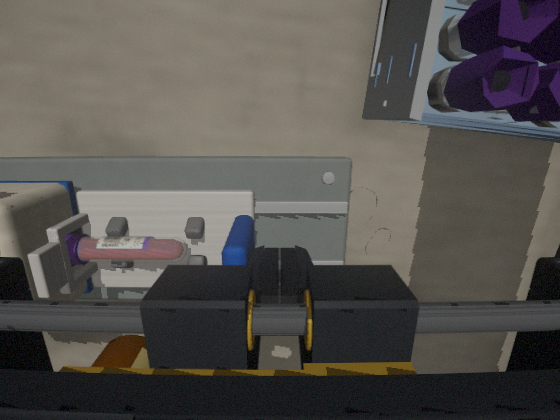

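The force is 73 N, so something has hit a stop. I back off first, then check whether the carriage is home.

>>> {"method": "send_rows", "body": {
  "commands": [
    [0,0.2,0,0],
    [0,0.5,0,0],
    [0,0.8,0,0],
    [0,1.0,0,0],
    [0,1.0,0,0]
  ]
}}

```text
time_s: 4.95
position: [0.5203, 0.1921, 0.0539]
eef_rot: [-0.033, 0.703, 0.042, 0.709]
ft_force: [-0.3, 0.5, 0.2]
opening: 0.0003
```

```bash
python3 - <<'E'
from h import *
go(-.05,.0,.2)
for n,o in [('scene',(180,160,200,140)),('side',(200,150,160,170))]:
    r=arm.capture(n); x,y,w,h=o; cv2.imwrite(f'pics/{n}5.png',cv2.resize(r['color'][y:y+h,x:x+w,::-1],None,fx=3.5,fy=3.5,interpolation=cv2.INTER_CUBIC))
E
```

```text
now [0.0015 0.1848 0.0539] jawrel 1.576 xax [ 0.007  0.014 -1.   ] f [-0.3  0.5  0.2] open 0.0003 t 4.95 q6 -1.55
shift [-4.965 -6.087 -1.706]
```

View pics/side5.png

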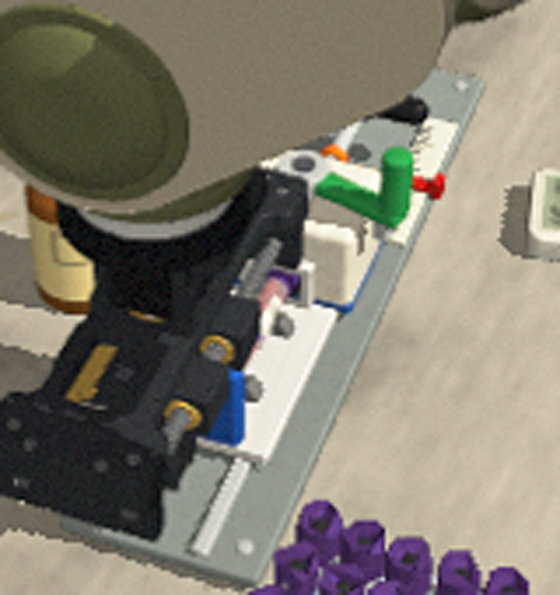

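View pics/scene5.png

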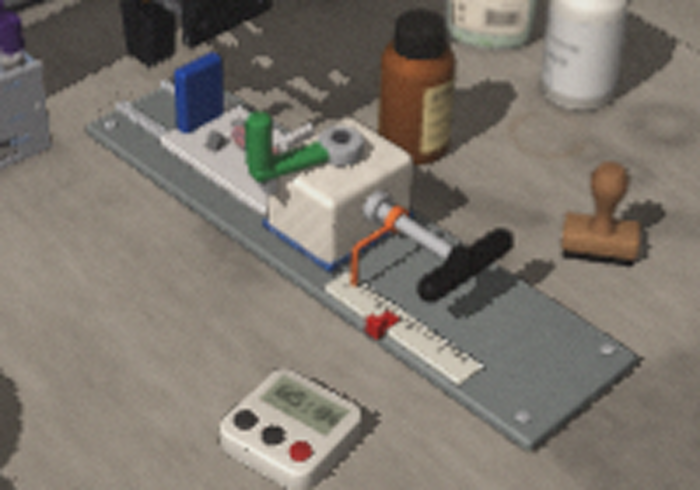

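>>> {"method": "send_rows", "body": {
  "commands": [
    [-1.5,0,0,0],
    [-3,0,0,0],
    [-4,-1.0,0,0],
    [-5,-1.5,-0.5,0],
    [-5,-1.5,-1.0,0]
  ]
}}

```text
time_s: 5.55
position: [0.4957, 0.1396, 0.2067]
eef_rot: [-0.032, 0.701, 0.041, 0.711]
ft_force: [-0.1, 1.8, -1.3]
opening: 0.0005
```

```bash
python3 - <<'E'
from h import *
go(-.05,.0,.2)
r=arm.capture('wrist'); cv2.imwrite('pics/wrist6.png',r['color'][:,:,::-1])
r=arm.capture('side'); cv2.imwrite('pics/side6.png',cv2.resize(r['color'][150:320,200:360,::-1],None,fx=3.5,fy=3.5))
E
```

```text
now [-0.0283  0.135   0.2067] jawrel 1.573 xax [ 0.014  0.013 -1.   ] f [-0.1  1.8 -1.3] open 0.0005 t 5.55 q6 -1.64
shift [ 0.157 -4.502 -0.735]
```

View pics/wrist6.png

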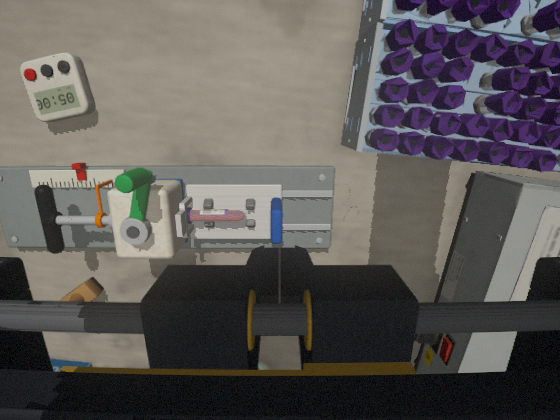

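View pics/side6.png

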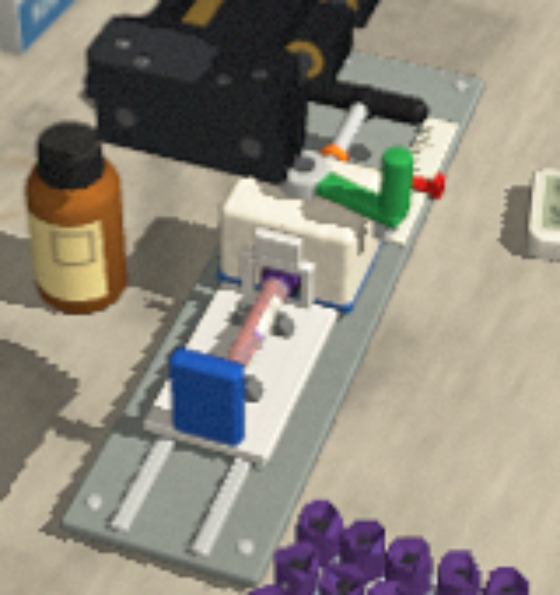

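```bash
python3 - <<'E'
from h import *
d=arm.capture("side"); c=arm.capture("wrist")
def D(u,v): return (200+(u+.5)/3.5-.5,150+(v+.5)/3.5-.5)
print(tl(onz(d,D(208,356),.075)))
print("plate front",tl(onz(c,(186,185),.027)),"head base",tl(onz(c,(184,181),.02)), "plate back",tl(onz(c,(282,186),.027)))
print("ptr",tl(onz(c,(99,211),.017)),"red",[tl(onz(c,u,.02)) for u in((75,170),(86,170),(80,178))])
print("knob",tl(onz(c,(124,180),.11)),tl(onz(c,(124,180),.11)),"hinge",tl(onz(c,(135,231),.085)))
print("bar",tl(onz(c,(43,190),.052)),tl(onz(c,(55,248),.052)))
cv2.imwrite('pics/w7.png',cv2.resize(c['color'][140:270,0:200,::-1],None,fx=4,fy=4,interpolation=cv2.INTER_CUBIC))
E
```

```text
[0.00059662 0.13251602]
plate front [-0.03324562  0.03852473] head base [-0.03620951  0.03460678] plate back [-0.03219766  0.14176876]
ptr [-0.00089164 -0.0674792 ] red [array([-0.04877368, -0.0850177 ]), array([-0.04870176, -0.07259756]), array([-0.0398608 , -0.08094439])]
knob [-0.05523297  0.0136886 ] [-0.05523297  0.0136886 ] hinge [-0.00235566  0.00462303]
bar [-0.03382427 -0.1011051 ] [ 0.0299606  -0.10192272]
```

View pics/w7.png

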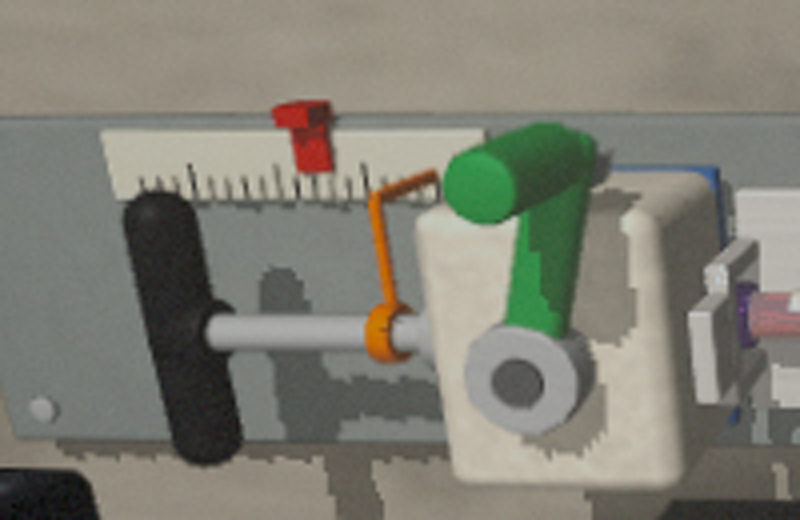

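The carriage is home: its plate touches the head and the tab sits at tester y≈0.131. The knob is at tester (-0.055, 0.013). Opening the hand and moving above the knob.

```bash
python3 -c "
from h import *
go(-.054,.013,.15,np.pi/2)"
```

```text
now [-0.0294  0.1369  0.2027] jawrel 1.575 xax [ 0.007  0.014 -1.   ] f [-0.6 -0.4  0.3] open 0.0005 t 5.75 q6 -1.64
shift [ 1.698 -4.15  -0.852] spin 0.004 (alt -3.137)
```

>>> {"method": "send_rows", "body": {
  "commands": [
    [0,-1.0,-0.2,0],
    [0,-2.2,-0.4,0],
    [0.4,-3.4,-0.6,0],
    [1.0,-4.15,-0.85,0],
    [1.6,-4.15,-0.85,0]
  ],
  "hand": 0
}}

```text
time_s: 6.25
position: [0.4827, 0.0133, 0.1516]
eef_rot: [-0.032, 0.704, 0.041, 0.708]
ft_force: [-0.0, 0.4, 0.5]
opening: 0.0381
```

```bash
python3 - <<'E'
from h import *
go(-.054,.013,.091,np.pi/2)
r=arm.capture('wrist'); cv2.imwrite('pics/wrist8.png',r['color'][:,:,::-1])
r=arm.capture('side'); cv2.imwrite('pics/side8.png',r['color'][:,:,::-1])
E
```

```text
now [-0.054   0.0107  0.1516] jawrel 1.572 xax [ 0.006  0.013 -1.   ] f [-0.   0.4  0.5] open 0.0381 t 6.25 q6 -1.9
shift [ 2.022  0.051 -0.013] spin 0.001 (alt -3.140)
```

View pics/wrist8.png

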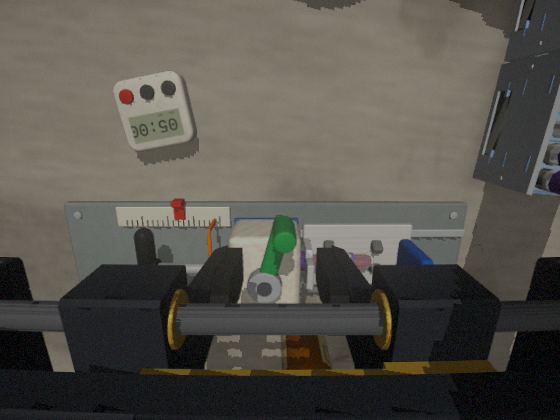

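View pics/side8.png

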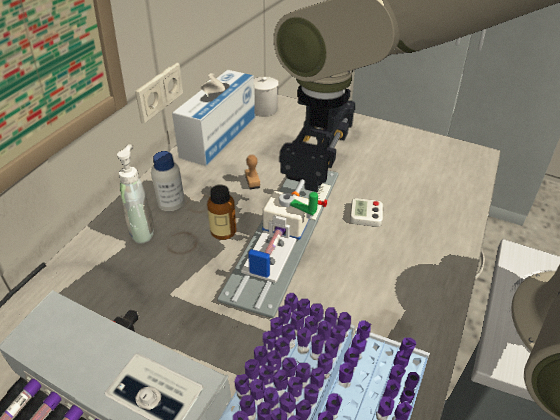

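```bash
python3 - <<'E'
from h import *
c=arm.capture('wrist')
for z in(.11,.119): print(tl(onz(c,(286,237),z)))
print("hinge",tl(onz(c,(265,287),.085)))
print("ptr",tl(onz(c,(209,232),.017)),"red",[tl(onz(c,u,.02)) for u in((174,213),(185,213),(179,219))],"ruler edge",tl(onz(c,(117,225),.016)),tl(onz(c,(230,226),.016)))
print("plate corners",[tl(onz(c,u,.014)) for u in ((66,205),(465,203))])
cv2.imwrite('pics/w9.png',cv2.resize(c['color'][180:310,60:260,::-1],None,fx=4,fy=4,interpolation=cv2.INTER_CUBIC))
E
```

```text
[-0.05294529  0.01757638]
[-0.05650006  0.0172165 ]
hinge [-0.00111585  0.00255422]
ptr [-0.02152992 -0.05387073] red [array([-0.0418493 , -0.08526202]), array([-0.04184409, -0.07478626]), array([-0.0358642, -0.0810336])] ruler edge [-0.02837139 -0.14402352] [-0.02736513 -0.03327023]
plate corners [array([-0.0481767 , -0.19285113]), array([-0.05002536,  0.19751657])]
```

View pics/w9.png

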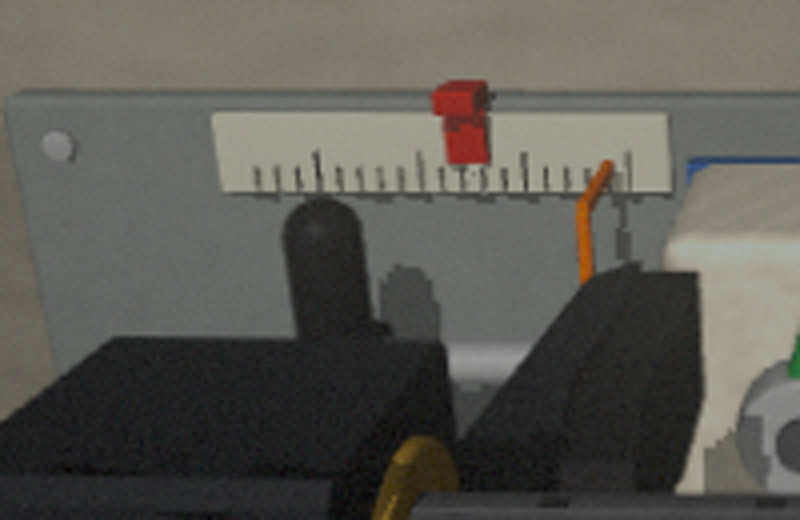

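The knob top is at wrist (286,237), i.e. tester (-0.053, 0.0175). The pointer tip and red band are also clear, at zoom (608,163) and (467,163). Descending onto the knob.

>>> {"method": "send_rows", "body": {
  "commands": [
    [0,0.17,0,0],
    [0.5,0.17,0,0],
    [1.0,0.17,0,0],
    [1.5,0.17,0,0],
    [2.0,0.17,0,0]
  ]
}}

```text
time_s: 6.9
position: [0.4828, 0.0223, 0.0923]
eef_rot: [-0.033, 0.704, 0.042, 0.708]
ft_force: [-0.3, 0.3, 0.5]
opening: 0.0879
```

>>> {"method": "send_rows", "body": {
  "commands": [
    [0,0,0,0],
    [0,0,0,0],
    [0,0,0,0],
    [0,0,0,0],
    [0,0,0,0]
  ],
  "hand": 1,
  "squeeze": 15
}}

```text
time_s: 7.4
position: [0.4831, 0.0223, 0.0928]
eef_rot: [-0.033, 0.704, 0.042, 0.709]
ft_force: [0.1, -0.6, 0.2]
opening: 0.0503
```

>>> {"method": "send_rows", "body": {
  "commands": [
    [0,0,0,0],
    [0,0,0,0],
    [0,0,0,0],
    [0,0,0,0],
    [0,0,0,0]
  ]
}}

```text
time_s: 7.9
position: [0.4833, 0.0221, 0.0929]
eef_rot: [-0.033, 0.703, 0.042, 0.709]
ft_force: [1.6, -1.6, 0.5]
opening: 0.0154
```

```bash
python3 - <<'E'
from h import *
go(-.054,.013,.091,np.pi/2)
c=arm.capture('wrist');cv2.imwrite('pics/wrist10.png',c['color'][:,:,::-1])
h=np.array([0,.002])
p=tl(arm.observe()["position"]); print(p-h,np.linalg.norm(p-h),np.arctan2(p[1]-h[1],-(p[0]-h[0])))
E
```

```text
now [-0.0525  0.0194  0.0929] jawrel 1.576 xax [ 0.007  0.013 -1.   ] f [ 1.6 -1.6  0.5] open 0.0154 t 7.9 q6 -1.89
shift [ 0.061 -0.214 -0.053] spin 0.005 (alt -3.136)
[-0.05246817  0.01743523] 0.05528920320136867 0.3208212422172246
```

View pics/wrist10.png

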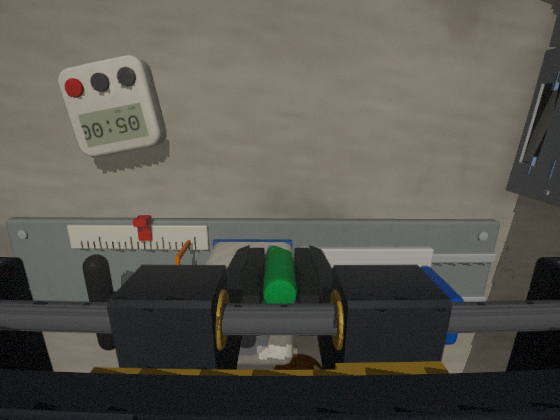

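The knob is pinched (opening 15.4 mm) at about 0.32 rad. Swinging the first part of the arc.

>>> {"method": "send_rows", "body": {
  "commands": [
    [0,0.22,0.1,0],
    [0,0.46,0.24,0],
    [0,0.67,0.41,0],
    [0,0.86,0.61,0],
    [0,1.01,0.84,0]
  ]
}}

```text
time_s: 8.45
position: [0.505, 0.0554, 0.093]
eef_rot: [-0.033, 0.704, 0.042, 0.708]
ft_force: [-0.0, -7.9, -4.9]
opening: 0.0155
```

```bash
python3 - <<'E'
from h import *
go(-.0199,.0533,.092)
go(-.0093,.0562,.092)
go(-.0,.057,.092)
go(.004,.057,.092)
c=arm.capture('wrist');cv2.imwrite('pics/wrist11.png',c['color'][:,:,::-1])
E
```

```text
now [-0.0276  0.0504  0.093 ] jawrel 1.577 xax [ 0.005  0.013 -1.   ] f [-0.  -7.9 -4.9] open 0.0155 t 8.45 q6 -1.82
shift [0.036 0.096 0.257]
now [-0.0276  0.0504  0.093 ] jawrel 1.577 xax [ 0.005  0.013 -1.   ] f [-0.  -7.9 -4.9] open 0.0155 t 8.45 q6 -1.82
shift [0.04  0.191 0.611]
now [-0.0276  0.0504  0.093 ] jawrel 1.577 xax [ 0.005  0.013 -1.   ] f [-0.  -7.9 -4.9] open 0.0155 t 8.45 q6 -1.82
shift [0.042 0.216 0.921]
now [-0.0276  0.0504  0.093 ] jawrel 1.577 xax [ 0.005  0.013 -1.   ] f [-0.  -7.9 -4.9] open 0.0155 t 8.45 q6 -1.82
shift [0.043 0.215 1.054]
```

View pics/wrist11.png

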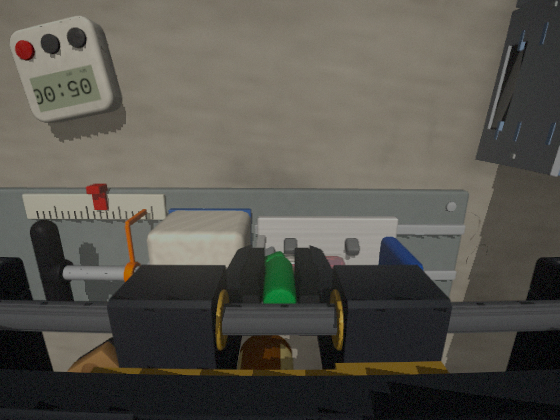

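>>> {"method": "send_rows", "body": {
  "commands": [
    [0,0.02,0.22,0],
    [0,0.07,0.42,0],
    [0,0.11,0.63,0],
    [0,0.13,0.85,0],
    [0,0.13,1.05,0]
  ]
}}

```text
time_s: 9.0
position: [0.534, 0.0629, 0.0923]
eef_rot: [-0.034, 0.707, 0.043, 0.705]
ft_force: [-20.8, -6.7, 4.0]
opening: 0.0155
```

```bash
python3 - <<'E'
from h import *
go(.004,.055,.092)
for n,o in [('scene',(180,160,200,140)),('side',(200,150,160,170))]:
    r=arm.capture(n); x,y,w,h=o; cv2.imwrite(f'pics/{n}12.png',cv2.resize(r['color'][y:y+h,x:x+w,::-1],None,fx=3.5,fy=3.5,interpolation=cv2.INTER_CUBIC))
E
```

```text
now [0.0021 0.0549 0.0923] jawrel 1.578 xax [-0.003  0.012 -1.   ] f [-20.8  -6.7   4. ] open 0.0155 t 9.0 q6 -1.79
shift [0.011 0.002 0.063]
```

View pics/scene12.png

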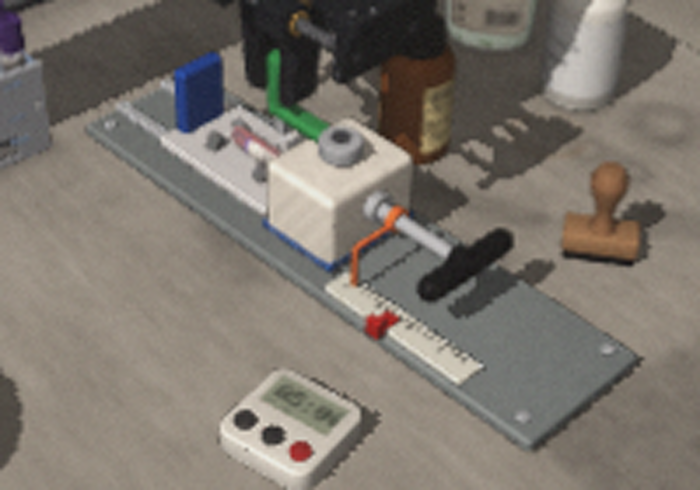

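The x force is -21 N at the hard stop and the picture shows the lever pointing along +y over the carriage, so it is locked. Releasing and rising.

>>> {"method": "send_rows", "body": {
  "commands": [
    [0,0,0,0],
    [0,0,0,0],
    [0,0,0,0],
    [0,0,0,0],
    [0,0,0,0]
  ],
  "hand": 0
}}

```text
time_s: 9.6
position: [0.5347, 0.063, 0.0924]
eef_rot: [-0.034, 0.706, 0.043, 0.706]
ft_force: [-0.3, -0.1, 0.8]
opening: 0.0532
```

>>> {"method": "send_rows", "body": {
  "commands": [
    [-0.3,0,0,0],
    [-0.8,0,0,0],
    [-1.4,0,0,0],
    [-2.0,0,0,0],
    [-2.6,0,0,0]
  ]
}}

```text
time_s: 10.1
position: [0.535, 0.062, 0.172]
eef_rot: [-0.034, 0.706, 0.043, 0.706]
ft_force: [0.6, 0.4, 0.9]
opening: 0.0882
```

```bash
python3 - <<'E'
from h import *
go(.023,-.103,.15,np.pi/2)
for n,o in [('scene',(180,160,200,140)),('wrist',(0,0,560,420))]:
    r=arm.capture(n); x,y,w,h=o; f=3.5 if n=='scene' else 1; cv2.imwrite(f'pics/{n}13.png',cv2.resize(r['color'][y:y+h,x:x+w,::-1],None,fx=f,fy=f,interpolation=cv2.INTER_CUBIC))
E
```

```text
now [0.0029 0.0539 0.172 ] jawrel 1.578 xax [-0.001  0.013 -1.   ] f [0.6 0.4 0.9] open 0.0882 t 10.1 q6 -1.79
shift [ 0.667 -5.243  0.634] spin 0.007 (alt -3.135)
```

View pics/wrist13.png

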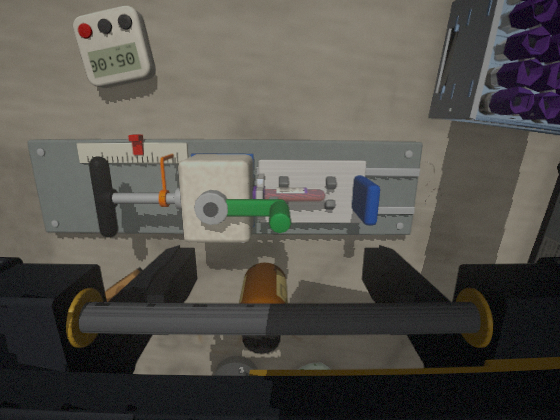

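>>> {"method": "send_rows", "body": {
  "commands": [
    [0,-1.2,0.2,0],
    [0,-2.5,0.4,0],
    [0,-3.8,0.6,0],
    [0.3,-5.2,0.63,0],
    [0.7,-5.2,0.63,0]
  ]
}}

```text
time_s: 10.7
position: [0.572, -0.095, 0.1495]
eef_rot: [-0.033, 0.704, 0.04, 0.708]
ft_force: [-0.4, 0.7, -1.0]
opening: 0.0881
```

```bash
python3 - <<'E'
from h import *
go(.023,-.103,.037,np.pi/2)
c=arm.capture('wrist'); cv2.imwrite('pics/wrist14.png',c['color'][:,:,::-1])
cv2.imwrite('pics/w14.png',cv2.resize(c['color'][120:300,200:460,::-1],None,fx=3,fy=3,interpolation=cv2.INTER_CUBIC))
E
```

```text
now [ 0.0239 -0.1061  0.1495] jawrel 1.573 xax [ 0.004  0.011 -1.   ] f [-0.4  0.7 -1. ] open 0.0881 t 10.7 q6 -2.05
shift [ 3.751  0.064 -0.05 ] spin 0.002 (alt -3.139)
```

View pics/wrist14.png

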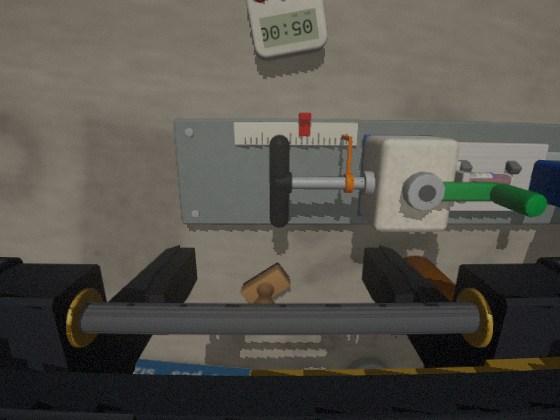

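View pics/w14.png

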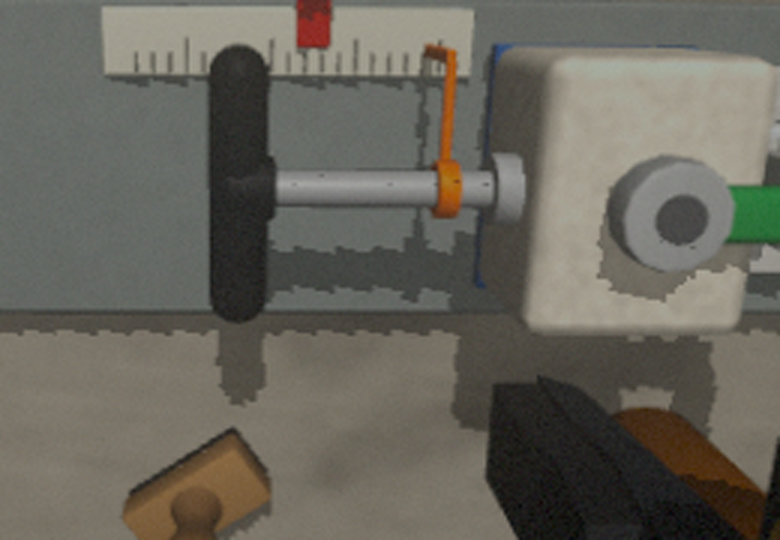

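```bash
python3 - <<'E'
from h import *
c=arm.capture('wrist')
P=lambda u,v:(200+(u+.5)/3-.5,120+(v+.5)/3-.5)
for z in (.015,.018,.022): print(z,"red",[tl(onz(c,P(*u),z)).round(4) for u in((299,46),(329,46))],"ptr",tl(onz(c,P(427,49),z)).round(4))
print("bar",[tl(onz(c,P(*u),.052)).round(4) for u in((239,60),(238,305))])
print("ticks",[tl(onz(c,P(*u),.015)).round(4) for u in((137,60),(458,60))])
print("head face",tl(onz(c,P(540,200),.065)))
E
```

```text
0.015 red [array([-0.0365, -0.084 ]), array([-0.0365, -0.0751])] ptr [-0.0358 -0.0458]
0.018 red [array([-0.0366, -0.0842]), array([-0.0367, -0.0754])] ptr [-0.036  -0.0464]
0.022 red [array([-0.0368, -0.0845]), array([-0.0368, -0.0758])] ptr [-0.0362 -0.0473]
bar [array([-0.0345, -0.1023]), array([ 0.032 , -0.1023])]
ticks [array([-0.0323, -0.1321]), array([-0.0327, -0.0363])]
head face [-0.00062307 -0.02509788]
```

Bar at tester y -0.102, pointer tip at -0.046, band middle at -0.080, so the pull needed is about 33 mm. Descending over the bar on its +x half.

>>> {"method": "send_rows", "body": {
  "commands": [
    [0.8,0.12,-0.03,0],
    [1.6,0.12,-0.03,0],
    [2.4,0.12,-0.03,0],
    [3.1,0.12,-0.03,0],
    [3.75,0.12,-0.03,0]
  ]
}}

```text
time_s: 11.3
position: [0.5691, -0.0839, 0.0349]
eef_rot: [-0.033, 0.706, 0.043, 0.706]
ft_force: [0.5, -0.2, -0.7]
opening: 0.0881
```

```bash
python3 - <<'E'
from h import *
go(.023,-.1025,.037,np.pi/2)
c=arm.capture('wrist'); cv2.imwrite('pics/wrist15.png',c['color'][:,:,::-1])
c=arm.capture('scene'); cv2.imwrite('pics/scene15.png',cv2.resize(c['color'][140:320,200:400,::-1],None,fx=3.3,fy=3.3,interpolation=cv2.INTER_CUBIC))
E
```

```text
now [ 0.0221 -0.0948  0.0349] jawrel 1.578 xax [-0.     0.014 -1.   ] f [ 0.5 -0.2 -0.7] open 0.0881 t 11.3 q6 -2.04
shift [-0.072 -0.257  0.027] spin 0.007 (alt -3.135)
```

View pics/wrist15.png

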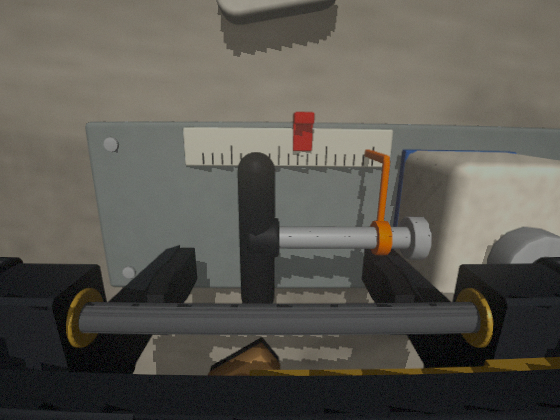

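View pics/scene15.png

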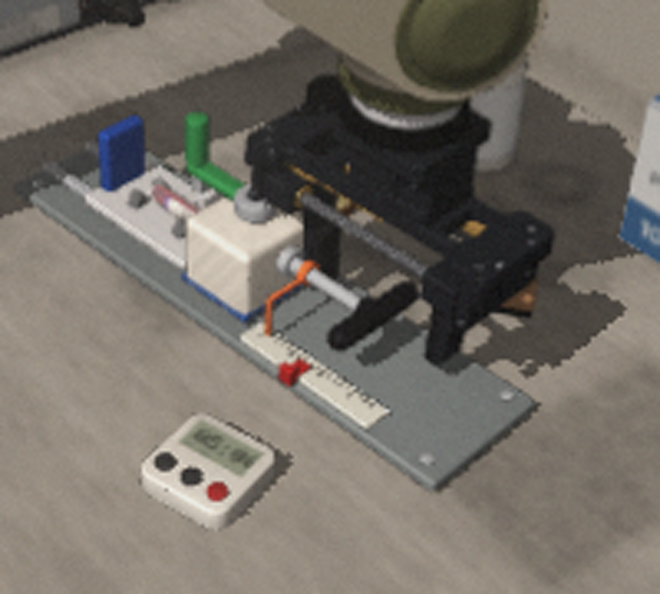

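>>> {"method": "send_rows", "body": {
  "commands": [
    [0,-0.1,0,0],
    [0,-0.26,0,0],
    [0,-0.26,0,0],
    [0,-0.26,0,0],
    [0,-0.26,0,0]
  ]
}}

```text
time_s: 11.9
position: [0.5689, -0.0916, 0.034]
eef_rot: [-0.033, 0.707, 0.044, 0.705]
ft_force: [-0.8, 0.4, 0.4]
opening: 0.088
```

```bash
python3 - <<'E'
from h import *
go(.023,-.1023,.036,np.pi/2)
c=arm.capture('wrist'); print([tl(onz(c,u,.052)).round(4) for u in ((240,175),(275,175))])
cv2.imwrite('pics/wrist16.png',c['color'][:,:,::-1])
E
```

```text
now [ 0.0212 -0.1023  0.034 ] jawrel 1.578 xax [-0.004  0.015 -1.   ] f [-0.8  0.4  0.4] open 0.088 t 11.9 q6 -2.06
shift [-0.067  0.002  0.06 ] spin 0.007 (alt -3.135)
[array([-0.0281, -0.1199]), array([-0.0282, -0.105 ])]
```

View pics/wrist16.png

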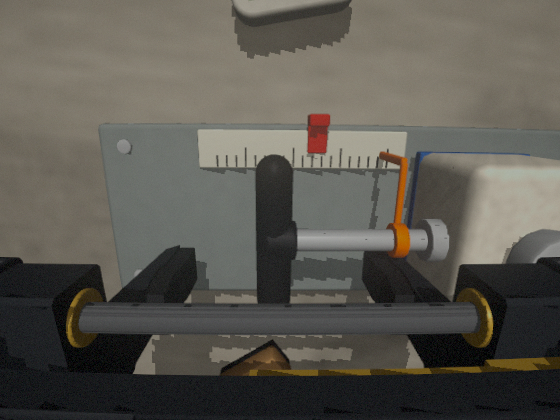

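The bar (columns 256–292) lies nearly centred between the jaws. Closing.

>>> {"method": "send_rows", "body": {
  "commands": [
    [0,0,0,0],
    [0,0,0,0],
    [0,0,0,0],
    [0,0,0,0],
    [0,0,0,0]
  ],
  "hand": 1,
  "squeeze": 40
}}

```text
time_s: 12.45
position: [0.5689, -0.0915, 0.0339]
eef_rot: [-0.033, 0.707, 0.044, 0.705]
ft_force: [-0.2, -0.0, -0.7]
opening: 0.0502
```

>>> {"method": "send_rows", "body": {
  "commands": [
    [0,0,0,0],
    [0,0,0,0],
    [0,0,0,0],
    [0,0,0,0],
    [0,0,0,0]
  ]
}}

```text
time_s: 12.95
position: [0.5693, -0.094, 0.0339]
eef_rot: [-0.034, 0.707, 0.042, 0.705]
ft_force: [0.9, -15.7, -1.9]
opening: 0.0141
```

```bash
cat > look.py <<'E'
from h import *
import sys
go(.022,-.13,.034,np.pi/2)
c=arm.capture('wrist'); k=sys.argv[1]
cv2.imwrite(f'pics/w{k}.png',cv2.resize(c['color'][90:290,180:440,::-1],None,fx=3,fy=3,interpolation=cv2.INTER_CUBIC))
c=arm.capture('scene'); cv2.imwrite(f'pics/s{k}.png',cv2.resize(c['color'][190:280,230:350,::-1],None,fx=6,fy=6,interpolation=cv2.INTER_CUBIC))
E
python3 look.py 17
```

```text
now [ 0.0213 -0.1048  0.0339] jawrel 1.578 xax [-0.003  0.011 -1.   ] f [  0.9 -15.7  -1.9] open 0.0141 t 12.95 q6 -2.06
shift [-0.014 -0.84   0.017] spin 0.007 (alt -3.135)
```

View pics/w17.png

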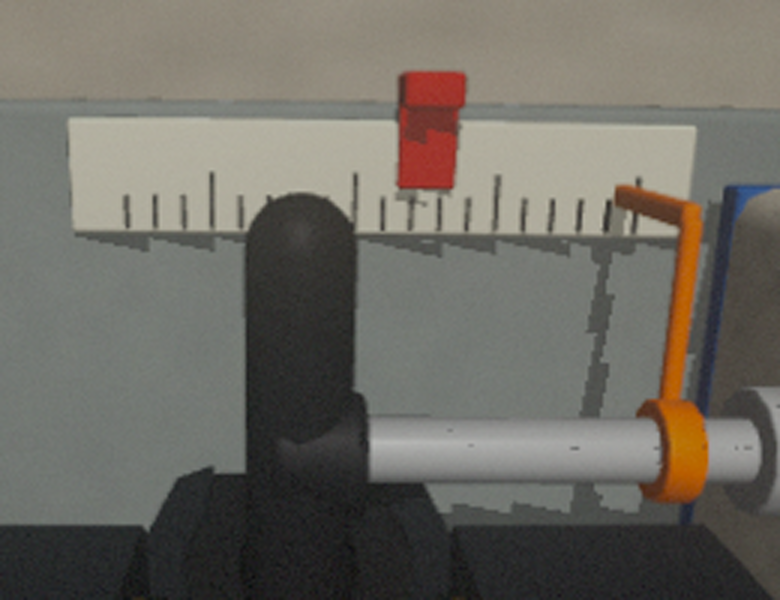

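The bar is gripped (opening 14 mm). The picture scale (band 57 px = 10 mm) puts the pointer 190 px, about 32–33 mm, from the band middle. Pulling 20 mm first.

>>> {"method": "send_rows", "body": {
  "commands": [
    [0,-0.1,0,0],
    [0,-0.25,0,0],
    [0,-0.4,0,0],
    [0,-0.55,0,0],
    [0,-0.67,0,0]
  ]
}}

```text
time_s: 13.55
position: [0.5711, -0.1132, 0.0338]
eef_rot: [-0.033, 0.707, 0.043, 0.705]
ft_force: [-2.2, 8.8, 3.7]
opening: 0.0144
```

```bash
python3 look.py 18
```

```text
now [ 0.0212 -0.1241  0.0338] jawrel 1.577 xax [-0.004  0.014 -1.   ] f [-2.2  8.8  3.7] open 0.0144 t 13.55 q6 -2.09
shift [-0.011 -0.197  0.025] spin 0.007 (alt -3.135)
```

View pics/w18.png

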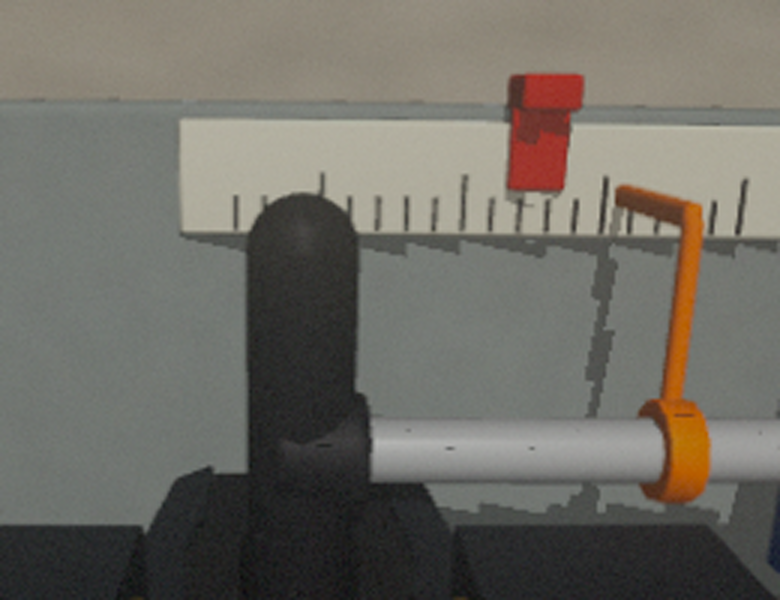

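Moved 19.4 mm. The tip (617,190) is now 78 px, about 13.5 mm, from the band middle (539). Pulling 11 mm more.

>>> {"method": "send_rows", "body": {
  "commands": [
    [0,-0.08,0,0],
    [0,-0.16,0,0],
    [0,-0.24,0,0],
    [0,-0.32,0,0],
    [0,-0.37,0,0]
  ]
}}

```text
time_s: 14.15
position: [0.5721, -0.1229, 0.0338]
eef_rot: [-0.032, 0.707, 0.044, 0.705]
ft_force: [-1.5, 9.1, 5.1]
opening: 0.0146
```

```bash
python3 look.py 19
```

```text
now [ 0.0212 -0.1339  0.0338] jawrel 1.577 xax [-0.005  0.016 -1.   ] f [-1.5  9.1  5.1] open 0.0146 t 14.15 q6 -2.1
shift [-0.006  0.129  0.029] spin 0.006 (alt -3.135)
```

View pics/w19.png

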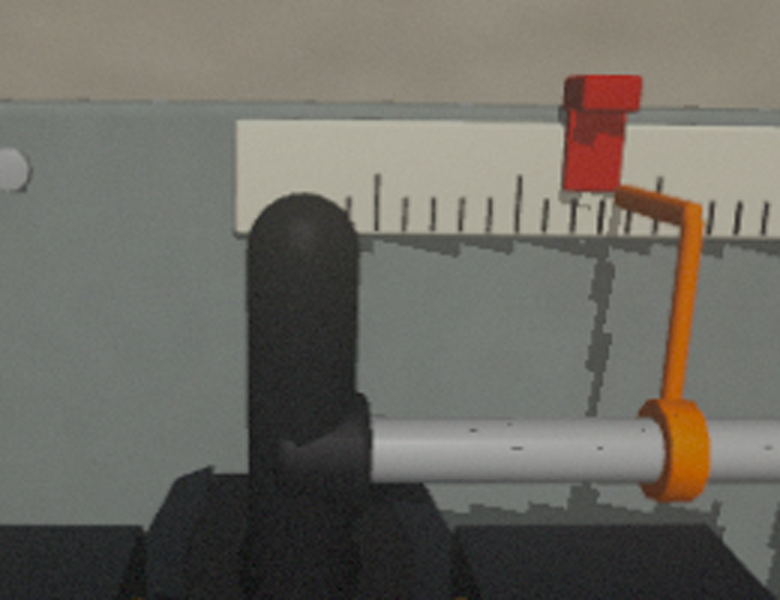

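View pics/s19.png

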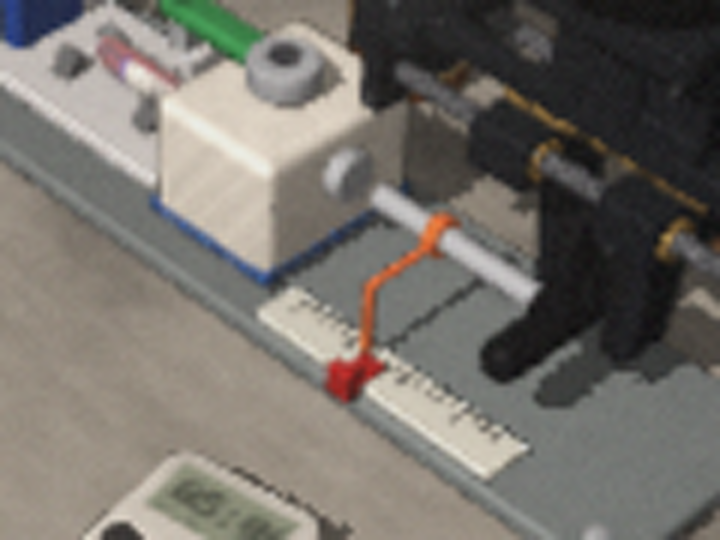

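24 px remain, about 3–4 mm. A final short pull.

>>> {"method": "send_rows", "body": {
  "commands": [
    [0,-0.04,0,0],
    [0,-0.08,0,0],
    [0,-0.12,0,0],
    [0,-0.13,0,0],
    [0,-0.13,0,0]
  ]
}}

```text
time_s: 14.75
position: [0.5723, -0.1252, 0.0337]
eef_rot: [-0.031, 0.708, 0.045, 0.704]
ft_force: [-1.0, 10.9, 4.5]
opening: 0.0143
```

```bash
python3 look.py 20
```

```text
now [ 0.0211 -0.1361  0.0337] jawrel 1.577 xax [-0.006  0.019 -1.   ] f [-1.  10.9  4.5] open 0.0143 t 14.75 q6 -2.11
shift [-0.005  0.204  0.031] spin 0.007 (alt -3.135)
```

View pics/w20.png

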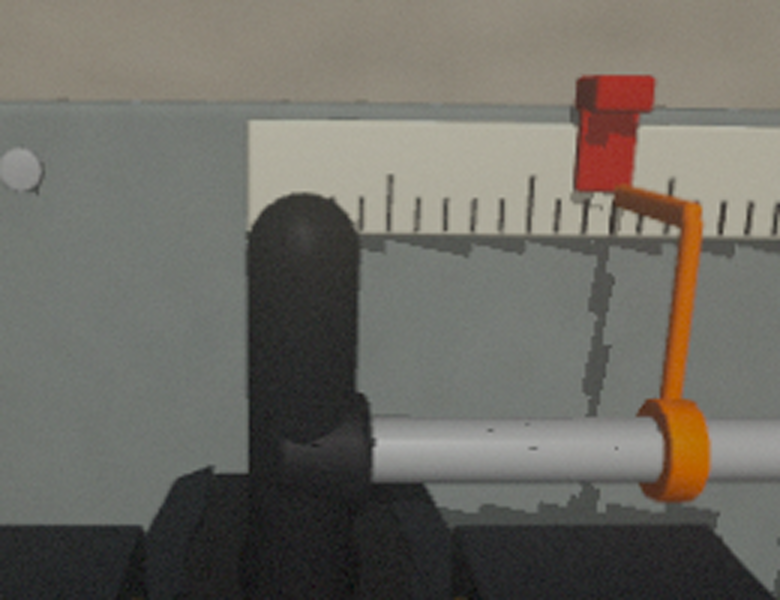

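View pics/s20.png

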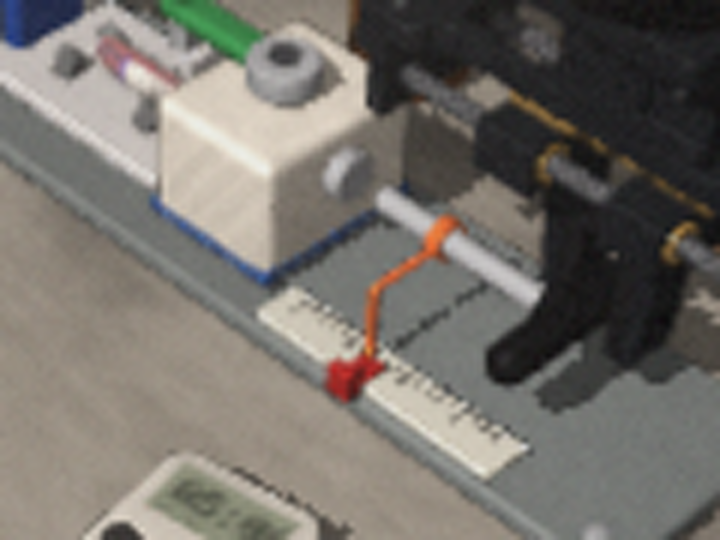

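```bash
python3 - <<'E'
from h import *
c=arm.capture('wrist');s=arm.capture('scene'); print("cam",tl(-c["R"].T@c["t"]),(-c["R"].T@c["t"])[2])
P=lambda u,v:(180+(u+.5)/3-.5,90+(v+.5)/3-.5)
S=lambda u,v:(230+(u+.5)/6-.5,190+(v+.5)/6-.5)
for z in(.015,.017,.019,.021): print(z,"band",tl(onz(c,P(575,188),z)).round(4),tl(onz(c,P(633,188),z)).round(4),"tip",tl(onz(c,P(619,192),z)).round(4),"tip scene",tl(onz(s,S(370,352),z)).round(4))
X=tri([c,s],[P(619,192),S(370,354)]);print(tl(X),X[2])
E
```

```text
cam [-0.04984385 -0.13973414] 0.1805066678588359
0.015 band [-0.0346 -0.0865] [-0.0348 -0.0759] tip [-0.034  -0.0784] tip scene [-0.0306 -0.0766]
0.017 band [-0.0348 -0.0872] [-0.0349 -0.0766] tip [-0.0342 -0.0791] tip scene [-0.0322 -0.078 ]
0.019 band [-0.035  -0.0878] [-0.0351 -0.0774] tip [-0.0344 -0.0799] tip scene [-0.0337 -0.0794]
0.021 band [-0.0352 -0.0884] [-0.0353 -0.0782] tip [-0.0346 -0.0806] tip scene [-0.0353 -0.0808]
[-0.0343493  -0.07988166] 0.0188269487481055
```

The tip is 1–3 mm short of the band middle. One more small nudge, then I hold and check that it is steady.

>>> {"method": "send_rows", "body": {
  "commands": [
    [0,-0.04,0,0],
    [0,-0.08,0,0],
    [0,-0.1,0,0],
    [0,-0.1,0,0],
    [0,-0.1,0,0]
  ]
}}

```text
time_s: 15.45
position: [0.5724, -0.1264, 0.0338]
eef_rot: [-0.03, 0.708, 0.046, 0.704]
ft_force: [-0.3, 11.1, 3.4]
opening: 0.0142
```

```bash
python3 look.py 21; python3 -c "
from h import *
for i in range(3):
    arm.capture('side'); s=arm.observe(); print(tl(s['position']),s['time_s'],s['ft_force'].round(1) if hasattr(s['ft_force'],'round') else s['ft_force'])
c=arm.capture('side'); cv2.imwrite('pics/side21.png',c['color'][:,:,::-1])"
```

```text
now [ 0.0211 -0.1373  0.0338] jawrel 1.578 xax [-0.007  0.022 -1.   ] f [-0.3 11.1  3.4] open 0.0142 t 15.45 q6 -2.12
shift [-0.003  0.244  0.031] spin 0.007 (alt -3.135)
[ 0.0211213  -0.13730217] 15.6 [-0.9 10.3  4.8]
[ 0.02110658 -0.13725904] 15.65 [-0.7 10.7  4.5]
[ 0.02110733 -0.1372978 ] 15.7 [-0.7 10.   3.2]
```

View pics/w21.png

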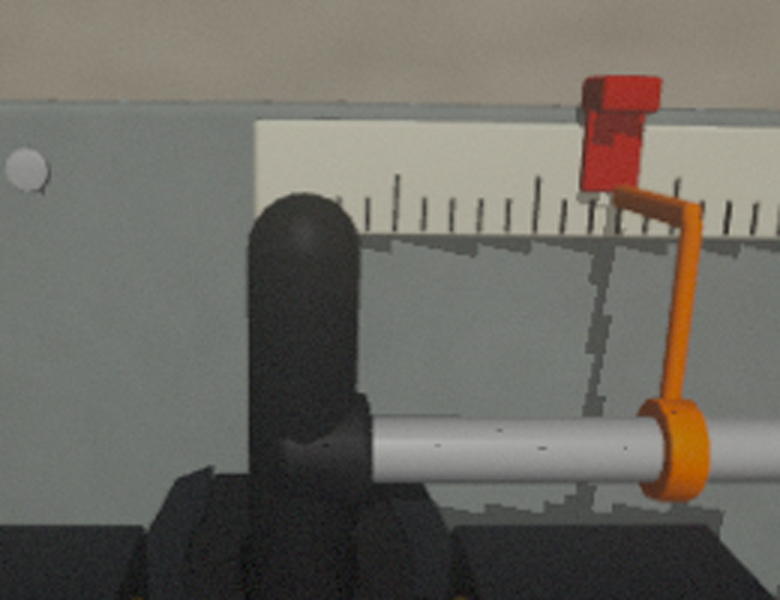

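View pics/side21.png

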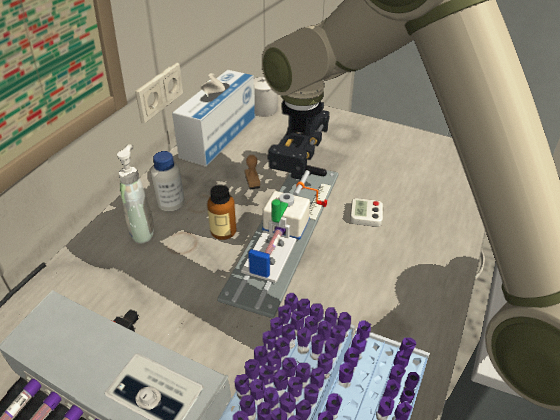

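The tip (619) is about 1.5 mm from the band middle (610) and steady, and the spring pulls with about 10 N. The lever is locked, the carriage is home, and the bottle, stamp and timer look undisturbed. Handing in.

```bash
python3 -c "
from cell import arm
print(arm.finish_job())"
```

```text
the job is handed in; nothing more can be done
None
```

I handed the job in at about 16 s of the 50 s allowed, with the gripper still holding the T-handle out and the orange pointer in the red band. `finish_job` gives no verdict, so what follows rests on my own checks.

- **Carriage:** I pushed the tab until it hit the hard stop. The carriage plate touches the head, and the tab sits about 38 mm further in than at the start. The wrist force peaked at 73 N there, more than I wanted but under the 120 N limit.
- **Lever:** I swung it by its knob to its stop, where it pushed back with about 21 N. It points over the carriage in both later pictures.
- **Handle:** My last picture puts the pointer about 1–2 mm short of the band middle, against the ±6 mm allowed. The tool did not drift between readings, and the spring pulls with about 10 N.
- **Bottle, stamp and timer:** They look unmoved in the last pictures. I did not measure them again.

Two measurements disagreed slightly. The camera put the crossbar about 3 mm from where the closed gripper found it (y -0.102 against -0.105). The two estimates of the pull needed differed by about 2 mm (31 and 33 mm), so I did the last part in small steps by the wrist picture.

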